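# Free the cradle and present the dent mandrel, held at its balance point

### The job

Take the brass ring wrench off the cradle and hang it by its ring on the upright steel post, all the way down flat on the round wooden seat, and let go of it. Then pinch the steel dent mandrel at its balance point, lift it out of its rest and bring it over the middle of the emptied cradle, lined up with the cradle and with its thick ball end towards the red end; finish while holding it there, still and level, about 10 cm above the tops of the forks and with its balance point over the middle of the cradle. Leave the oil bottle, the pot, the hammer and the screwdriver where they are.

Things in the scene. Friction and masses are not known exactly. Their poses are not given: they have to be found in the camera images.
- wrench_hole (a point): Brass ring wrench: ring 56 mm outside, through hole 22 mm, 12 mm thick, with one flat handle 34 mm wide, 5 mm thick, ending 92 mm from the hole's centre; undersides flush; 0.3 kg, centre of mass about 20 mm from the hole's centre towards the handle. This point: hole's centre, half-way through the ring (6 mm above the underside). x from handle to ring (handle on the -x side), z up.
- wrench_grip (a point): Where to grasp the wrench: on its handle, 48 mm from the hole's centre towards -x, half-way through the 5 mm thickness (2.5 mm above the wrench's underside). Grasp across the 34 mm width (y). At the start the wrench lies flat on both fork tops of the cradle and this point is over the open gap between the forks. Axes as wrench_hole.
- wrench: The same brass ring wrench; origin at the centre of the hole, on the underside; same axes.
- post_seat (a point): Fixed stand: square wooden base 90 mm wide, 12 mm high; on it a dark round wooden seat 60 mm across, top 45 mm above the bench; on its axis an upright steel post 14 mm thick rising 45 mm above the seat (tapered tip). This point: on the axis at the seat's top, z up. The wrench lies flat on the seat with its ring round the post, handle out past the seat, pointing any way.
- post: The same stand; origin on the axis at the bench.
- mandrel_balance (a point): Steel dent mandrel: round rod 14 mm thick with a barrel-shaped ball end 30 mm thick, 45 mm long; 265 mm long in all, 0.35 to 0.57 kg. This point: its balance point (centre of mass) on the axis, 76 mm from the middle of the ball end, 166 mm from the thin tip. x along the rod to the ball end; it may roll about x. At the start it lies level in its rest, axis 52 mm above the bench.
- mandrel_ball (a point): Middle of the mandrel's ball end, on its axis, 76 mm from the balance point along x.
- mandrel: The same mandrel; origin at its balance point, same axes.
- rest: Fixed rest of the mandrel: dark wooden base 175 x 60 x 15 mm with two light forks 46 mm wide, 12 mm thick, tops 60 mm above the bench, notches 17 mm wide with floors at 45 mm, centred at x = 38 mm and x = -87 mm, so the rod is bare for 30 mm either way from the balance point. Origin at the bench under the balance point (3 mm either way); x towards the ball end at the start.
- cradle_mid (a point): Fixed cradle: light wooden base 170 x 70 x 15 mm with two notched forks 50 mm wide, 14 mm thick, tops 60 mm above the bench, centred 40 mm either way along x. The +x fork and the +x end of the base are red, the other fork is dark wood. This point: middle of the cradle at the height of the fork tops (60 mm above the bench); x along the cradle towards the red end, z up.
- cradle: The same cradle; origin at the bench under its middle; same axes.
- oil: Bystander: white oil bottle with blue cap, 48 mm across, 110 mm tall; origin under its base.
- pot: Bystander: white ceramic pot, 70 mm across, 60 mm tall; origin under its base.
- mallet: Bystander: bench hammer with wooden handle lying on the bench; origin under its middle.
- driver: Bystander: screwdriver with yellow handle lying on the bench; origin under its middle.
Not all that is in view belongs to the job. What is meant by the wrench is not green, pink or turquoise, and is the smaller of those in its own colour.

How it is judged:
By the outcome, as a careful person would: the job done as asked, in the order asked, and still so for the second after the job is handed in, while the arm keeps its last pose, push and grip.
It also fails if it takes over 54 s, if anything falls off the work surface, if the arm or the gripper's body presses on something with over 40 N, if the wrist force passes 120 N, or if a joint passes its speed limit or range.

### The arm

A 6-joint arm with a two-finger parallel gripper is mounted at the origin on the work surface. World frame = base frame: x ahead of the robot, y to its left, z up, the work surface at z = 0. Lengths are in m, angles in rad, forces in N, time in s.
With the tool pointing down it reaches from about 0.4 to 0.825 m from the base axis. Payload 7 kg.
Tool frame: the origin (TCP) lies between the finger pads; the fingertips stand 25 mm ahead of it and the grasp point (between the pads) lies 6 mm ahead of it (manip.tip_extent is the distance from the TCP to the fingertips, in m); z points along the fingers, y is the line along which they close (so a half turn about z gives the same grasp; the last joint's range is limited). The gripper opens to 85 mm and grips with 20 to 120 N. Pads are 22 mm wide; open, the fingers measure 114 mm over their backs; the gripper's body (76 mm by 85 mm) begins 54 mm behind the grasp point. The pads swing forward as they close: fully open they stand 13 mm farther back than shut.
Start: joints at [1.566, 0.359, 0.012, 0, -1.224, -0.288], TCP at [0.195, 0.646, 0.256] pointing down, gripper open.
Joint ranges: [-3.07, 3.07], [-1.43, 2.12], [-1.02, 1.25], [-3.03, 1.67], [-3.05, -0], [-3.03, 3.03]. Speed limits (rad/s): [2.39, 2.39, 3.01, 3.14, 3.14, 3.14].

### API

Orientations are given as a unit quaternion [w, x, y, z].
In Python, from workcell import manip gives the robot as it stands.
- The arm moves only by the tool move_arm, never from a script. Its arguments are lists of equal length, an entry for each row: "xyz": the shift along the world's x, y, z in cm, a list of three; "twist": the turn, a rotation vector about the world's x, y, z in degrees, a list of three; "fingers": the closure, from 0 (fully open) to 1 (shut). In form: {"xyz": [[dx, dy, dz], ...], "twist": [[rx, ry, rz], ...], "fingers": [fingers, ...]}. A call has 1 to 12 rows; each row shifts and turns the commanded pose from where the row before left it; what a row does not reach is not made up. A row lasts 1/8 s, in which the tool goes at most 62.5 mm and 10.7 degrees, less where a joint would pass 70% of its speed; a pose out of reach is approached as far as the arm can. A call is refused whole if a number of a shift passes 6.25 or a number of a turn 10.7, either way. A call with a gripper value outside its range is refused whole. The fingers move at their own pace and stop on an object; "squeeze" is the grip in N (left out, the last holds). Time passes only in rows, so rows that do not move let the fingers close. It gives the time, the measured TCP pose, the force, the opening and the grip force at its end, in the units of the state.
- manip.sense(): the state, without advancing time (a new reading comes with each control period).
- manip.capture(name): name is "scene" or "top" or "wrist"; returns a dict with "image" (400x640x3 uint8, red, green, blue), "fx", "fy", "cx", "cy" (pixels), "R" (3x3) and "t" (3): a world point X has camera coordinates R X + t. Camera axes: x right, y down, z forward; pixel columns grow to the right and rows downward; lengths in m; the calibration is good to about 2 mm. A picture is of the moment at which its call begins. There is no depth.
- manip.hand_in(): hands the job in; it is judged then, once.
The state is a dict: "clock": time; "joint_pos": joint angles; "qvel": joint speeds; "effort": joint torques, N m; "eef_pos": TCP position; "tool_rot": TCP orientation; "ft_force": force on the tool from outside, world axes, zero at the start; "torque": the same for the moment, N m; "gripper_width": opening from 0.0 (shut) to 1.0 (fully open); "gripper_force": force on a finger pad.
Only numpy, scipy, OpenCV 4.12 (cv2) and the standard library are available. Lean on these libraries where they do the work, as an engineer would, in place of code of your own. Each camera call takes 0.05 s, during which the arm holds its last target. There are 200 camera calls.

## Working session

There is one attempt and no reset: what is moved stays moved. The work goes in short steps, Python scripts to look and compute and a tool call to move; the robot and the scene stay as the last step left them, time stands still between calls to the robot, and variables do not carry over. Pictures are saved under pics/ and viewed, at most 10 in all, crops included, and the job is handed in when it is done.

Besides the shell and the picture viewer there is one more tool, called after "Call:" by a JSON object that holds its "op" and its "data", one argument or row to a line. move_arm: Moves the arm, as the interface text tells. Its arguments: {"type":"object","properties":{"xyz":{"type":"array"},"twist":{"type":"array"},"fingers":{"type":"array"},"squeeze":{"type":"number"}},"required":["xyz","twist","fingers"]}

```bash
mkdir -p pics; ls; cat > h.py <<'E'
import numpy as np,cv2,pickle
from workcell import manip
def cap(n,f):
    c=manip.capture(n); cv2.imwrite(f'pics/{f}.png',c['image'][:,:,::-1]); pickle.dump(c,open(f'pics/{f}.pkl','wb')); return c
def load(f): return pickle.load(open(f'pics/{f}.pkl','rb'))
def bp(c,u,v,z):
    R=np.array(c['R']);t=np.array(c['t']);o=-R.T@t
    d=R.T@np.array([(u-c['cx'])/c['fx'],(v-c['cy'])/c['fy'],1]); return o+d*(z-o[2])/d[2]
def pr(c,X):
    p=np.array(c['R'])@np.array(X)+np.array(c['t']); return np.array([c['fx']*p[0]/p[2]+c['cx'],c['fy']*p[1]/p[2]+c['cy']])
def crop(f,g,u0,v0,u1,v1,s):
    i=cv2.imread(f'pics/{f}.png')[v0:v1,u0:u1]; cv2.imwrite(f'pics/{g}.png',cv2.resize(i,None,fx=s,fy=s,interpolation=cv2.INTER_CUBIC))
E
python3 - <<'E'
from h import *
for n in ['top','scene']:
    c=cap(n,n+'0'); print(n,c['fx'],c['cx'],c['cy'],-np.array(c['R']).T@c['t'])
print(manip.sense())
E
```

```text
pics
top 381.0951743878902 314.4564880713113 199.18817471440752 [0.38037608 0.02612109 1.34084588]
scene 372.536082230651 314.4441836860342 196.09825084634767 [1.35818038 0.49106268 0.64969624]
{'clock': 0.1, 'joint_pos': array([ 1.56607443e+00,  3.59317509e-01,  1.11535205e-02, -3.02558859e-04,
       -1.22410126e+00, -2.88076018e-01]), 'qvel': array([ 1.26296637e-03,  3.48695603e-05,  1.28572091e-03, -1.35304877e-04,
       -1.12597057e-03, -6.04526561e-04]), 'effort': array([-1.49011499e-03, -5.84767163e+01,  2.94108528e+01,  6.95465416e+00,
       -3.14397243e-03,  6.15442929e-06]), 'eef_pos': array([0.19475284, 0.64588437, 0.25545829]), 'tool_rot': array([ 7.47187597e-04,  9.89295007e-01, -1.45927482e-01, -3.71068711e-05]), 'ft_force': array([0.1018745 , 0.30778001, 0.01864821]), 'torque': array([0.03970471, 0.01037581, 0.01040104]), 'gripper_force': 0.0, 'gripper_width': 1.001725837106937}
```

View pics/top0.png

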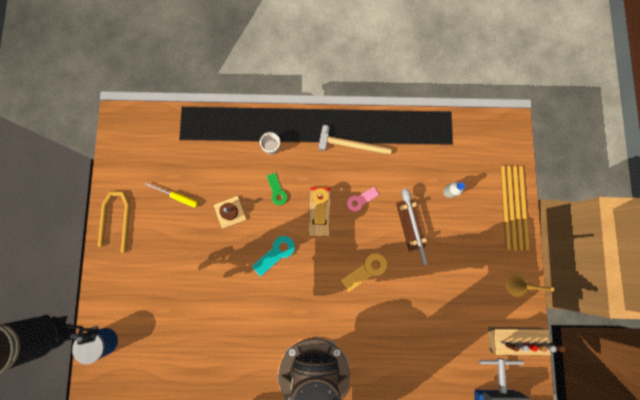

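View pics/scene0.png

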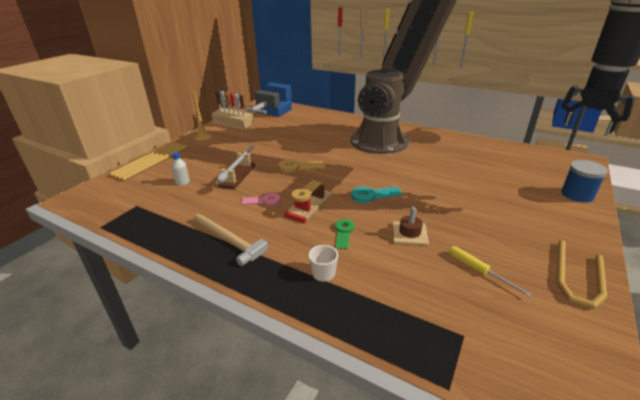

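Top view: the candidates for the wrench are brass on the cradle (320,200), large brass on the bench (366,268), green (277,190), pink (362,199) and turquoise (275,255). I choose the one at (320,200), because it is the smaller brass one and lies on the cradle. The post is at (229,211), the mandrel runs from (406,192) to (425,262), and the pot, hammer, driver and oil bottle are clear of them.

```bash
python3 - <<'E'
from h import *
a=cv2.imread('pics/top0.png')
f=lambda u0,v0,u1,v1,s:cv2.resize(a[v0:v1,u0:u1],None,fx=s,fy=s,interpolation=cv2.INTER_CUBIC)
# cradle 295-345 x 175-245 (x8: 400x560) ; mandrel 390-440 x 180-270
o=np.hstack([f(295,175,340,245,8),f(392,180,437,270,6)[:540].copy() if 0 else cv2.copyMakeBorder(f(392,180,437,270,6),0,20,0,0,cv2.BORDER_CONSTANT)])
cv2.imwrite('pics/z.png',o[:600]); print(o.shape)
c=load('top0')
for n,u,v,z in [('post',229,211,.045),('hole',320,196,.066),('cr',319,212,.0)]: print(n,bp(c,u,v,z))
E
```

```text
(560, 630, 3)
post [0.53851581 0.29687036 0.045     ]
hole [ 0.59117748 -0.01264626  0.066     ]
cr [ 0.54457862 -0.01160263  0.        ]
```

View pics/z.png

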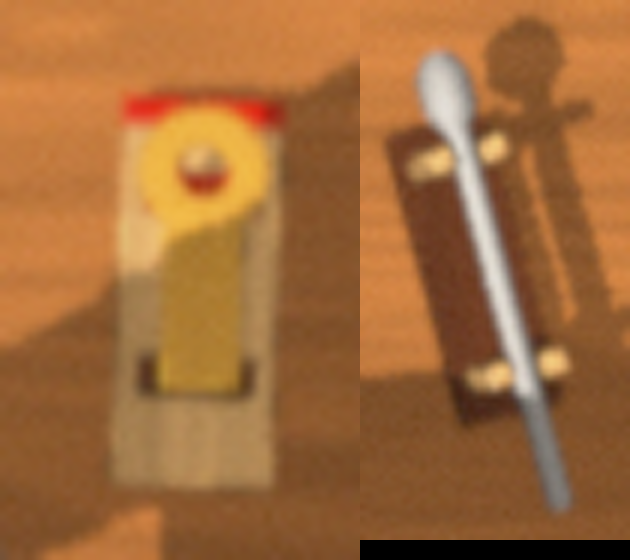

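The left crop shows the brass wrench on the cradle: ring at the red end (204,168), handle end at (199,392), base middle at (197,291). The right crop shows the mandrel, with the ball middle at (445,92) and the tip at (560,507).

```bash
python3 - <<'E'
from h import *
c=load('top0')
P=lambda u,v,z:bp(c,295+u/8-.45,175+v/8-.45,z)
Q=lambda u,v,z:bp(c,392+(u-360)/6-.4,180+v/6-.4,z)
h=P(204,168,.070);e=P(199,393,.064);m=P(197,291,.015);t=P(201,96,.015);b=P(193,487,.015)
print('hole',h,'end',e,np.linalg.norm(h-e),'ang',np.degrees(np.arctan2(*(h-e)[[1,0]])))
print('cradle',m,np.linalg.norm(t-b),'ang',np.degrees(np.arctan2(*(t-b)[[1,0]])))
B=Q(445,92,.052);T=Q(560,509,.052);d=(B-T)/np.linalg.norm(B-T)
print('ball',B,'tip',T,np.linalg.norm(B-T),'(242) ang',np.degrees(np.arctan2(d[1],d[0])),'bal',T+d*.166,B-d*.076)
s=load('scene0')
print('scene post',bp(s,411,222,.045),'hole',bp(s,302,195,.07))
w=cap('wrist','w0')
R=manip.sense()['tool_rot'];from scipy.spatial.transform import Rotation as Ro
M=Ro.from_quat(R[[1,2,3,0]]).as_matrix();print(M);print(-np.array(w['R']).T@w['t'],w['fx'])
print(np.degrees(np.arctan2(M[1,1],M[0,1])))
E
```

```text
hole [ 0.5920606 -0.0126805  0.07     ] end [ 0.49727896 -0.0115855   0.064     ] 0.09497767438991789 ang -0.6618976386804848
cradle [ 0.54654404 -0.01176011  0.015     ] 0.1726532197711874 ang -0.6519826841113966
ball [ 0.60127224 -0.30852828  0.052     ] tip [ 0.36591591 -0.36681705  0.052     ] 0.2424668609272581 (242) ang 13.91008617340509 bal [ 0.52704783 -0.32691083  0.052     ] [ 0.527501   -0.32679859  0.052     ]
scene post [0.54136851 0.30155131 0.045     ] hole [ 0.59661907 -0.00639718  0.07      ]
[[ 9.57421554e-01 -2.88693466e-01 -2.23758073e-04]
 [-2.88693515e-01 -9.57420741e-01 -1.25693933e-03]
 [ 1.48639551e-04  1.26801831e-03 -9.99999185e-01]]
[0.25723487 0.62668169 0.37436109] 320.085007089534
-106.77976580489789
```

Call:
{"op": "move_arm", "data": {
  "xyz": [
    [2.9, -5.48, -0.4],
    [2.9, -5.48, -0.4],
    [2.9, -5.48, -0.4],
    [2.9, -5.48, -0.4],
    [2.9, -5.48, -0.4],
    [2.9, -5.48, -0.4],
    [2.9, -5.48, -0.4],
    [2.9, -5.48, -0.4],
    [2.9, -5.48, -0.4],
    [2.9, -5.48, -0.4],
    [2.9, -5.48, -0.4],
    [2.9, -5.48, -0.4]
  ],
  "twist": [
    [0, 0, 1.34],
    [0, 0, 1.34],
    [0, 0, 1.34],
    [0, 0, 1.34],
    [0, 0, 1.34],
    [0, 0, 1.34],
    [0, 0, 1.34],
    [0, 0, 1.34],
    [0, 0, 1.34],
    [0, 0, 1.34],
    [0, 0, 1.34],
    [0, 0, 1.34]
  ],
  "fingers": [0, 0, 0, 0, 0, 0, 0, 0, 0, 0, 0, 0],
  "squeeze": 50
}}

```text
clock: 1.65
eef_pos: [0.5435, -0.0133, 0.2083]
tool_rot: [-0.0, 1.0, -0.006, 0.0]
ft_force: [2.0, 0.8, -0.2]
gripper_width: 1.0
gripper_force: 0.0
```

Call:
{"op": "move_arm", "data": {
  "xyz": [
    [0, 0, 0],
    [0, 0, 0]
  ],
  "twist": [
    [0, 0, 0],
    [0, 0, 0]
  ],
  "fingers": [0, 0]
}}

```text
clock: 1.9
eef_pos: [0.5425, -0.0117, 0.2079]
tool_rot: [0.0, 1.0, -0.007, -0.0]
ft_force: [-0.2, 0.7, 0.4]
gripper_width: 1.002
gripper_force: 0.0
```

```bash
cat >> h.py <<'E'
from scipy.spatial.transform import Rotation as Ro
def st():
    s=manip.sense();M=Ro.from_quat(np.array(s['tool_rot'])[[1,2,3,0]]).as_matrix()
    print('t',s['clock'],'p',s['eef_pos'].round(4),'yaw',np.degrees(np.arctan2(M[1,1],M[0,1])).round(2),'z',M[:,2].round(4),'f',s['ft_force'].round(1),'q',s['joint_pos'].round(2),'w',round(s['gripper_width'],3),round(s['gripper_force'],1)); return s,M
E
python3 - <<'E'
from h import *
st(); c=cap('wrist','w1'); print(-np.array(c['R']).T@c['t'])
E
```

```text
t 1.9 p [ 0.5425 -0.0117  0.2079] yaw -90.79 z [-8.e-04 -1.e-04 -1.e+00] f [-0.2  0.7  0.4] q [ 0.34  0.18 -0.35 -0.   -1.04  1.22] w 1.002 0.0
[ 0.60788535 -0.01303687  0.32672407]
```

View pics/w1.png

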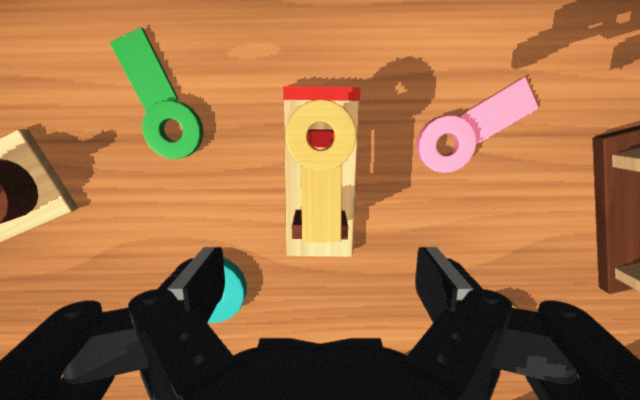

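Wrist view: the wrench ring is centred at (321,135) with the handle end at (322,242). The cradle base has its near end at (320,256) and its far end at (321,98).

```bash
python3 - <<'E'
from h import *
c=load('w1')
h=bp(c,320.8,135,.072);h2=bp(c,321,137,.06);e=bp(c,321.5,242,.065);m=bp(c,320.5,(98+256)/2,.015)
print(h,h2,e,np.linalg.norm(h-e),np.degrees(np.arctan2(*(h-e)[[1,0]])),m,bp(c,322,98,.015),bp(c,319.5,256,.015))
E
```

```text
[ 0.59038534 -0.01333036  0.072     ] [ 0.58794551 -0.01348621  0.06      ] [ 0.49738722 -0.01268876  0.065     ] 0.0932634024961668 -0.3952829868449552 [ 0.54556614 -0.0125393   0.015     ] [ 0.62026578 -0.01497402  0.015     ] [ 0.46033575 -0.01029186  0.015     ]
```

Call:
{"op": "move_arm", "data": {
  "xyz": [
    [0, -0.1, -4],
    [0, 0, -4],
    [0, 0, -3],
    [0, 0, -2],
    [0, 0, -1],
    [0, 0, 0],
    [0, 0, 0],
    [0, 0, 0],
    [0, 0, 0],
    [0, 0, 0],
    [0, 0, 0]
  ],
  "twist": [
    [0, 0, 0.2],
    [0, 0, 0],
    [0, 0, 0],
    [0, 0, 0],
    [0, 0, 0],
    [0, 0, 0],
    [0, 0, 0],
    [0, 0, 0],
    [0, 0, 0],
    [0, 0, 0],
    [0, 0, 0]
  ],
  "fingers": [0, 0, 0, 0, 0.2, 0.7, 1, 1, 1, 1, 1],
  "squeeze": 70
}}

```text
clock: 3.32
eef_pos: [0.5434, -0.0119, 0.0696]
tool_rot: [-0.0, 1.0, -0.004, 0.001]
ft_force: [-3.0, 3.8, 6.8]
gripper_width: 0.379
gripper_force: 69.3
```

Call:
{"op": "move_arm", "data": {
  "xyz": [
    [0, 0, 1],
    [0, 0, 3],
    [0, 0, 4],
    [-0.7, 3, 1],
    [-0.7, 4.5, 0],
    [-0.7, 5, 0],
    [-0.8, 5, 0],
    [-0.7, 5, 0],
    [-0.7, 4.5, 0],
    [-0.7, 3, 0],
    [0, 1.1, 0],
    [0, 0, 0]
  ],
  "twist": [
    [0, 0, 0],
    [0, 0, 0],
    [0, 0, 0],
    [0, 0, 0],
    [0, 0, 0],
    [0, 0, 0],
    [0, 0, 0],
    [0, 0, 0],
    [0, 0, 0],
    [0, 0, 0],
    [0, 0, 0],
    [0, 0, 0]
  ],
  "fingers": [1, 1, 1, 1, 1, 1, 1, 1, 1, 1, 1, 1]
}}

```text
clock: 4.82
eef_pos: [0.4927, 0.2987, 0.1584]
tool_rot: [0.0, 1.0, -0.004, -0.0]
ft_force: [0.1, -0.7, -2.5]
gripper_width: 0.376
gripper_force: 69.9
```

Call:
{"op": "move_arm", "data": {
  "xyz": [
    [0, 0, 0],
    [0, 0, 0]
  ],
  "twist": [
    [0, 0, 0],
    [0, 0, 0]
  ],
  "fingers": [1, 1]
}}

```text
clock: 5.08
eef_pos: [0.493, 0.2976, 0.1584]
tool_rot: [0.0, 1.0, -0.005, -0.0]
ft_force: [0.1, 0.4, -2.4]
gripper_width: 0.375
gripper_force: 69.9
```

```bash
python3 - <<'E'
from h import *
st(); c=cap('wrist','w2'); print(-np.array(c['R']).T@c['t'])
crop('w2','w2c',180,40,460,240,2.8)
E
```

```text
t 5.075 p [0.493  0.2976 0.1584] yaw -90.57 z [-1.e-04 -1.e-04 -1.e+00] f [ 0.1  0.4 -2.4] q [ 0.88  0.28 -0.34 -0.   -0.95  0.68] w 0.375 69.9
[0.55829057 0.29655582 0.27728331]
```

View pics/w2c.png

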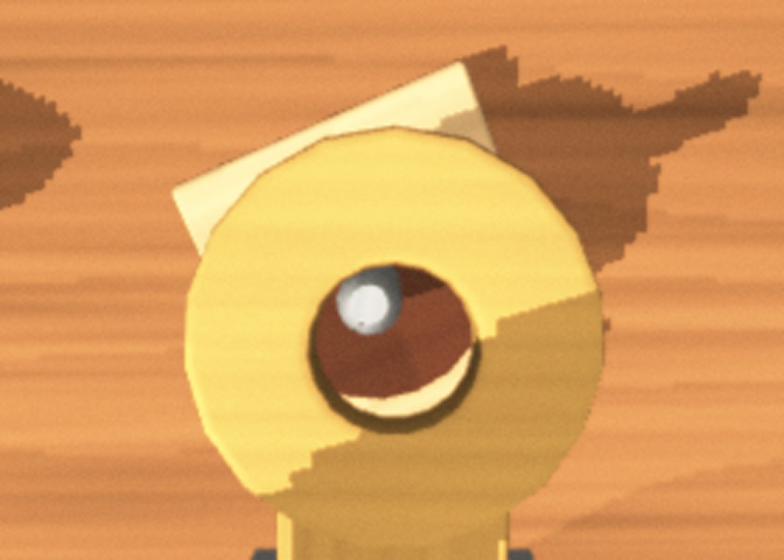

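The ring is centred at about crop (394,340) with the post tip seen inside the hole at (370,308), so the ring is nearly over the post.

```bash
python3 - <<'E'
from h import *
c=load('w2')
P=lambda u,v,z:bp(c,180+u/2.8-.3,40+v/2.8-.3,z)
zt=.1608
L=P(186,340,zt);R=P(603,340,zt);print('outer dia',np.linalg.norm(L-R),'mid',(L+R)/2)
print('hole',P(394,262,zt),P(394,435,zt),'rim-x',P(308,348,zt),P(480,348,zt),'outer top',P(394,127,zt))
print('tip',P(370,308,.09))
ax=np.array(c['R']);print('boresight',ax[2])
top=load('top0');sc=load('scene0')
# seat centre check in top view: tip
print(pr(top,[.5385,.297,.09]),pr(top,[.5385,.297,.045]))
for X in [P(370,308,.09)]: print(pr(top,X),pr(sc,X))
E
```

```text
outer dia 0.054416677231302675 mid [0.54099563 0.29656527 0.1608    ]
hole [0.55098758 0.29652173 0.1608    ] [0.52819347 0.29675259 0.1608    ] rim-x [0.54006392 0.30788322 0.1608    ] [0.53982737 0.2853865  0.1608    ] outer top [0.56726543 0.29635686 0.1608    ]
tip [0.53721561 0.30158473 0.09      ]
boresight [-0.26124525  0.00394883 -0.96526438]
[226.17377075 209.31309952] [228.96167023 211.00410861]
[224.75932583 209.68172692] [413.50572515 207.38833638]
```

Call:
{"op": "move_arm", "data": {
  "xyz": [
    [-0.2, 0.4, -2],
    [0, 0, -2],
    [0, 0, -0.5],
    [0, 0, 0],
    [0, 0, 0]
  ],
  "twist": [
    [0, 0, 0],
    [0, 0, 0],
    [0, 0, 0],
    [0, 0, 0],
    [0, 0, 0]
  ],
  "fingers": [1, 1, 1, 1, 1]
}}

```text
clock: 5.75
eef_pos: [0.4913, 0.3029, 0.1142]
tool_rot: [-0.0, 1.0, -0.004, 0.0]
ft_force: [-0.2, -0.4, -2.2]
gripper_width: 0.377
gripper_force: 69.9
```

```bash
python3 - <<'E'
from h import *
st(); c=cap('wrist','w3')
crop('w3','w3c',180,40,460,240,2.8)
E
```

```text
t 5.75 p [0.4913 0.3029 0.1142] yaw -90.5 z [ 1.e-03  9.e-04 -1.e+00] f [-0.2 -0.4 -2.2] q [ 0.89  0.33 -0.39  0.   -0.85  0.67] w 0.377 69.9
```

View pics/w3c.png

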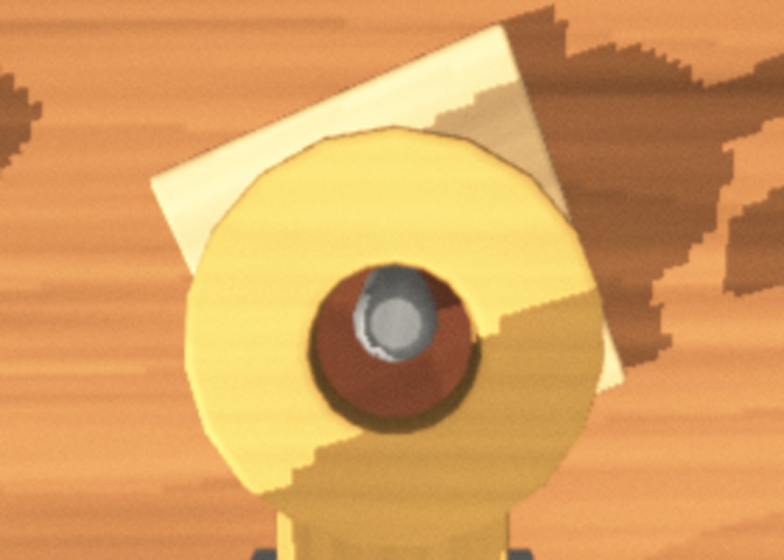

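The post tip is at crop (396,321), almost centred in the hole at (394,348).

```bash
python3 - <<'E'
from h import *
c=load('w3')
P=lambda u,v,z:bp(c,180+u/2.8-.3,40+v/2.8-.3,z)
zt=.1166
print('hole',P(394,348,zt),P(394,340,zt),'tip',P(396,321,.09))
for z in (.1166,.1046): 
  q=pr(c,[.5378,.3018,z]);print((q+.3-[180,40])*2.8)
E
```

```text
hole [0.53824099 0.30198431 0.1166    ] [0.53929164 0.30197495 0.1166    ] tip [0.53841031 0.30166516 0.09      ]
[395.43736439 351.33367166]
[395.31209568 338.07385691]
```

Call:
{"op": "move_arm", "data": {
  "xyz": [
    [0, 0, -1],
    [0, 0, -1.5],
    [0, 0, -1.5],
    [0, 0, -1],
    [0, 0, -0.5],
    [0, 0, -0.2],
    [0, 0, 0],
    [0, 0, 0]
  ],
  "twist": [
    [0, 0, 0],
    [0, 0, 0],
    [0, 0, 0],
    [0, 0, 0],
    [0, 0, 0],
    [0, 0, 0],
    [0, 0, 0],
    [0, 0, 0]
  ],
  "fingers": [1, 1, 1, 1, 1, 1, 1, 1]
}}

```text
clock: 6.8
eef_pos: [0.491, 0.3029, 0.0568]
tool_rot: [-0.0, 1.0, -0.004, 0.0]
ft_force: [-0.4, 0.6, -1.9]
gripper_width: 0.375
gripper_force: 69.9
```

Call:
{"op": "move_arm", "data": {
  "xyz": [
    [0, 0, -0.1],
    [0, 0, -0.1],
    [0, 0, 0]
  ],
  "twist": [
    [0, 0, 0],
    [0, 0, 0],
    [0, 0, 0]
  ],
  "fingers": [1, 1, 1]
}}

```text
clock: 7.18
eef_pos: [0.491, 0.3028, 0.0546]
tool_rot: [-0.0, 1.0, -0.004, 0.0]
ft_force: [-0.5, -0.3, 1.2]
gripper_width: 0.378
gripper_force: 70.2
```

Call:
{"op": "move_arm", "data": {
  "xyz": [
    [0, 0, -0.05],
    [0, 0, 0],
    [0, 0, 0],
    [0, 0, 0],
    [0, 0, 0.5],
    [0, 0, 2],
    [0, 0, 4],
    [0, 0, 4],
    [0, 0, 2],
    [0, 0, 0]
  ],
  "twist": [
    [0, 0, 0],
    [0, 0, 0],
    [0, 0, 0],
    [0, 0, 0],
    [0, 0, 0],
    [0, 0, 0],
    [0, 0, 0],
    [0, 0, 0],
    [0, 0, 0],
    [0, 0, 0]
  ],
  "fingers": [0.7, 0.4, 0, 0, 0, 0, 0, 0, 0, 0]
}}

```text
clock: 8.43
eef_pos: [0.4916, 0.3034, 0.1811]
tool_rot: [-0.002, 1.0, -0.004, 0.001]
ft_force: [-0.5, -1.0, -1.3]
gripper_width: 0.996
gripper_force: 0.0
```

```bash
python3 - <<'E'
from h import *
st(); c=cap('wrist','w4');s=cap('scene','s4')
crop('s4','s4c',370,180,450,260,5)
a=cv2.imread('pics/w4.png')[20:270,170:470]
b=cv2.imread('pics/s4c.png')
a=cv2.resize(a,(480,400)); cv2.imwrite('pics/j4.png',np.hstack([a,b[:,:320]]))
E
```

```text
t 8.425 p [0.4916 0.3034 0.1811] yaw -90.48 z [ 0.0028  0.003  -1.    ] f [-0.5 -1.  -1.3] q [ 0.89  0.26 -0.31  0.   -0.99  0.67] w 0.996 0.0
```

View pics/j4.png

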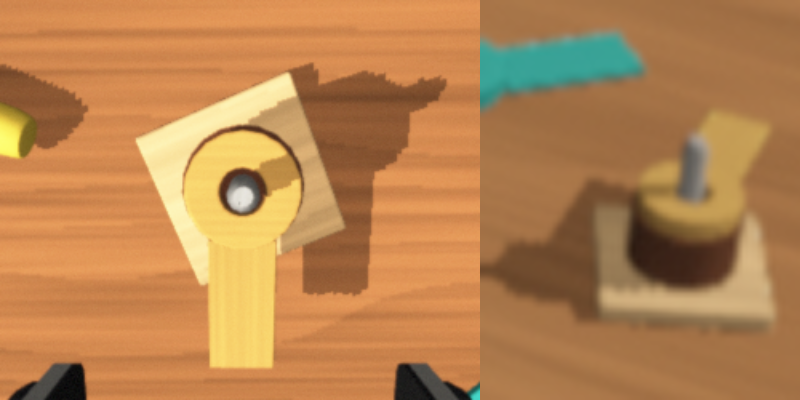

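The wrench lies flat on the seat around the post, ring at (243,188) in the left half. Next is the mandrel.

Call:
{"op": "move_arm", "data": {
  "xyz": [
    [0.3, -4, 0.3],
    [0.3, -5.5, 0.3],
    [0.3, -5.5, 0.3],
    [0.3, -5.5, 0.3],
    [0.3, -5.5, 0.3],
    [0.3, -5.5, 0],
    [0.3, -5.5, 0],
    [0.3, -5.5, 0],
    [0.3, -5.5, 0],
    [0.3, -5.5, 0],
    [0.3, -5.5, 0],
    [0.3, -4, 0]
  ],
  "twist": [
    [0, 0, 1.2],
    [0, 0, 1.2],
    [0, 0, 1.2],
    [0, 0, 1.2],
    [0, 0, 1.2],
    [0, 0, 1.2],
    [0, 0, 1.2],
    [0, 0, 1.2],
    [0, 0, 1.2],
    [0, 0, 1.2],
    [0, 0, 1.2],
    [0, 0, 1.2]
  ],
  "fingers": [0, 0, 0, 0, 0, 0, 0, 0, 0, 0, 0, 0]
}}

```text
clock: 10.02
eef_pos: [0.526, -0.3294, 0.1921]
tool_rot: [-0.001, 0.993, 0.121, -0.001]
ft_force: [0.3, 0.9, 0.5]
gripper_width: 1.0
gripper_force: 0.0
```

Call:
{"op": "move_arm", "data": {
  "xyz": [
    [0, 0, 0],
    [0, 0, 0]
  ],
  "twist": [
    [0, 0, 0],
    [0, 0, 0]
  ],
  "fingers": [0, 0]
}}

```text
clock: 10.28
eef_pos: [0.5261, -0.3272, 0.1924]
tool_rot: [-0.001, 0.993, 0.121, -0.001]
ft_force: [0.3, -0.7, -0.5]
gripper_width: 1.003
gripper_force: 0.0
```

```bash
python3 - <<'E'
from h import *
st(); c=cap('wrist','w5')
E
```

```text
t 10.275 p [ 0.5261 -0.3272  0.1924] yaw -76.15 z [-2.2e-03  9.0e-04 -1.0e+00] f [ 0.3 -0.7 -0.5] q [-0.24  0.32 -0.2  -0.   -1.05  2.05] w 1.003 0.0
```

View pics/w5.png

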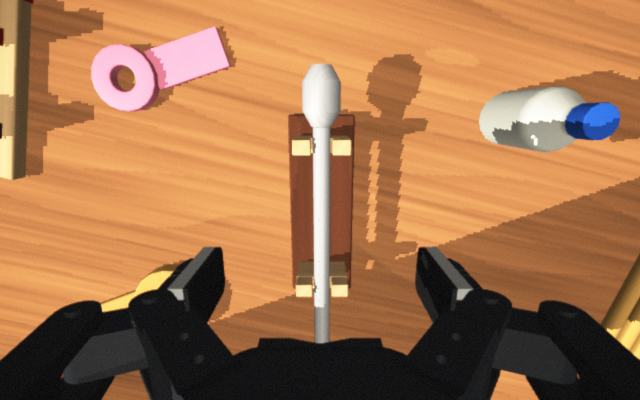

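The mandrel's ball spans (321,64)–(321,128), the rod runs down at u≈321, and the fork tops are at rows 147 and 287.

```bash
python3 - <<'E'
from h import *
c=load('w5')
b0=bp(c,321,127,.055);b1=bp(c,321,65,.052);r=bp(c,321.3,280,.052)
f1=(bp(c,301,147,.06)+bp(c,341,147,.06))/2;f2=(bp(c,305,286,.06)+bp(c,340,286,.06))/2
B=bp(c,321,96,.052);d=(b1-r)/np.linalg.norm(b1-r);ft=f1-f2
print('yaw',np.degrees(np.arctan2(d[1],d[0])),np.degrees(np.arctan2(ft[1],ft[0])),'fork dist',np.linalg.norm(ft))
print('ball',b0,b1,np.linalg.norm(b1-b0))
print('bal from end',b1-d*(.0985),'start',b0-d*.0535,'ball',B-d*.076,'rest',f1-d*.038,f2+d*.087)
E
```

```text
yaw 13.948203741654986 14.48512993413958 fork dist 0.12124076696836947
ball [ 0.57852652 -0.31500277  0.055     ] [ 0.62270423 -0.30410384  0.052     ] 0.04560106794664749
bal from end [ 0.5271086  -0.32784673  0.052     ] start [ 0.52660402 -0.32789866  0.055     ] ball [ 0.52732778 -0.32775789  0.052     ] rest [ 0.52708783 -0.32774731  0.06      ] [ 0.53101524 -0.32794253  0.06      ]
```

Call:
{"op": "move_arm", "data": {
  "xyz": [
    [0.1, -0.05, -4],
    [0, 0, -4],
    [0, 0, -3],
    [0, 0, -1.7],
    [0, 0, -0.7],
    [0, 0, 0],
    [0, 0, 0],
    [0, 0, 0],
    [0, 0, 0],
    [0, 0, 0],
    [0, 0, 0],
    [0, 0, 0]
  ],
  "twist": [
    [0, 0, 0],
    [0, 0, 0],
    [0, 0, 0],
    [0, 0, 0],
    [0, 0, 0],
    [0, 0, 0],
    [0, 0, 0],
    [0, 0, 0],
    [0, 0, 0],
    [0, 0, 0],
    [0, 0, 0],
    [0, 0, 0]
  ],
  "fingers": [0, 0, 0, 0, 0.2, 0.6, 0.8, 1, 1, 1, 1, 1],
  "squeeze": 100
}}

```text
clock: 11.82
eef_pos: [0.5284, -0.3281, 0.061]
tool_rot: [0.0, 0.993, 0.121, 0.001]
ft_force: [-1.3, 1.0, 6.0]
gripper_width: 0.124
gripper_force: 97.6
```

Call:
{"op": "move_arm", "data": {
  "xyz": [
    [0, 0, 0.5],
    [0, 0, 1.5],
    [0, 0, 3],
    [0, 0, 3],
    [0, 0, 2],
    [0, 0, 0],
    [0, 0, 0]
  ],
  "twist": [
    [0, 0, 0],
    [0, 0, 0],
    [0, 0, 0],
    [0, 0, 0],
    [0, 0, 0],
    [0, 0, 0],
    [0, 0, 0]
  ],
  "fingers": [1, 1, 1, 1, 1, 1, 1]
}}

```text
clock: 12.7
eef_pos: [0.5271, -0.3275, 0.159]
tool_rot: [-0.0, 0.993, 0.121, -0.0]
ft_force: [-0.5, -0.1, -5.8]
gripper_width: 0.13
gripper_force: 97.7
```

```bash
python3 - <<'E'
from h import *
s,M=st(); print(s['torque'], 'tool',M.T@s['torque'])
c=cap('scene','s6'); crop('s6','s6c',160,90,320,200,5)
E
```

```text
t 12.7 p [ 0.5271 -0.3275  0.159 ] yaw -76.12 z [-1.1e-03  9.0e-04 -1.0e+00] f [-0.5 -0.1 -5.8] q [-0.24  0.35 -0.24 -0.   -0.98  2.06] w 0.13 97.7
[ 0.02966794  0.08036776 -0.04848157] tool [ 0.04811942 -0.07085327  0.04851764]
```

View pics/s6c.png

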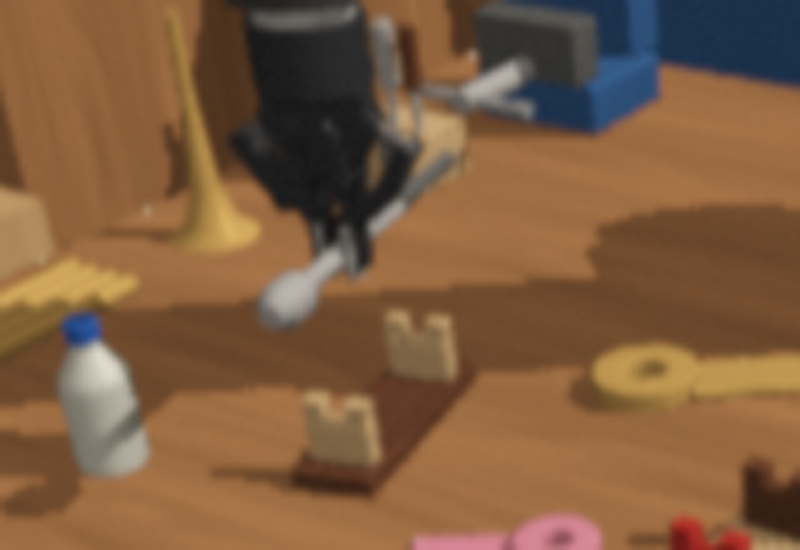

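```bash
python3 - <<'E'
from h import *
c=load('s6'); d=np.array([np.cos(np.radians(13.9)),np.sin(np.radians(13.9)),0]);b=np.array([.527,-.3275,.150])
for n,X in [('ball',b+d*.076),('end',b+d*.0985),('tip',b-d*.166),('tip lower 1cm',b-d*.166-[0,0,.01]),('bal',b)]: print(n,((pr(c,X)+.4-[160,90])*5).round(0))
E
```

```text
ball [290. 300.]
end [272. 315.]
tip [452. 159.]
tip lower 1cm [453. 172.]
bal [346. 251.]
```

Call:
{"op": "move_arm", "data": {
  "xyz": [
    [0.2, 2, 0.3],
    [0.2, 3, 0.3],
    [0.2, 3.5, 0.2],
    [0.2, 4, 0.2],
    [0.2, 4, 0],
    [0.2, 4, 0],
    [0.2, 4, 0],
    [0.2, 3, 0],
    [0.2, 2.5, 0],
    [0.1, 1.5, 0],
    [0, 0, 0],
    [0, 0, 0]
  ],
  "twist": [
    [0, 0, -1.4],
    [0, 0, -1.5],
    [0, 0, -1.5],
    [0, 0, -1.5],
    [0, 0, -1.5],
    [0, 0, -1.5],
    [0, 0, -1.5],
    [0, 0, -1.5],
    [0, 0, -1.5],
    [0, 0, -1.3],
    [0, 0, 0],
    [0, 0, 0]
  ],
  "fingers": [1, 1, 1, 1, 1, 1, 1, 1, 1, 1, 1, 1]
}}

```text
clock: 14.25
eef_pos: [0.5464, -0.0132, 0.1691]
tool_rot: [0.0, 1.0, -0.007, -0.001]
ft_force: [-0.4, 0.2, -5.4]
gripper_width: 0.129
gripper_force: 98.0
```

Call:
{"op": "move_arm", "data": {
  "xyz": [
    [0, 0, 0],
    [0, 0, 0],
    [0, 0, 0],
    [0, 0, 0]
  ],
  "twist": [
    [0, 0, 0],
    [0, 0, 0],
    [0, 0, 0],
    [0, 0, 0]
  ],
  "fingers": [1, 1, 1, 1]
}}

```text
clock: 14.75
eef_pos: [0.5468, -0.013, 0.1699]
tool_rot: [-0.0, 1.0, -0.007, 0.0]
ft_force: [-0.2, -0.9, -5.4]
gripper_width: 0.126
gripper_force: 98.0
```

```bash
python3 - <<'E'
from h import *
s,M=st(); print(s['qvel'].round(4))
c=cap('scene','s7'); crop('s7','s7c',260,110,460,260,4)
y=np.radians(-.8);d=np.array([np.cos(y),np.sin(y),0]);b=np.array([.546,-.0122,.16])
for n,X in [('ball',b+d*.076),('end',b+d*.0985),('tip',b-d*.166),('tip lower 1cm',b-d*.166-[0,0,.01]),('bal',b)]: print(n,((pr(c,X)+.4-[260,110])*4).round(0))
E
```

```text
t 14.75 p [ 0.5468 -0.013   0.1699] yaw -90.81 z [ 1.e-04  0.e+00 -1.e+00] f [-0.2 -0.9 -5.4] q [ 0.33  0.22 -0.39 -0.   -0.96  1.22] w 0.126 98.0
[ 0.003  -0.0023 -0.     -0.     -0.0023 -0.0005]
ball [136. 245.]
end [117. 260.]
tip [304. 116.]
tip lower 1cm [304. 127.]
bal [194. 200.]
```

View pics/s7c.png

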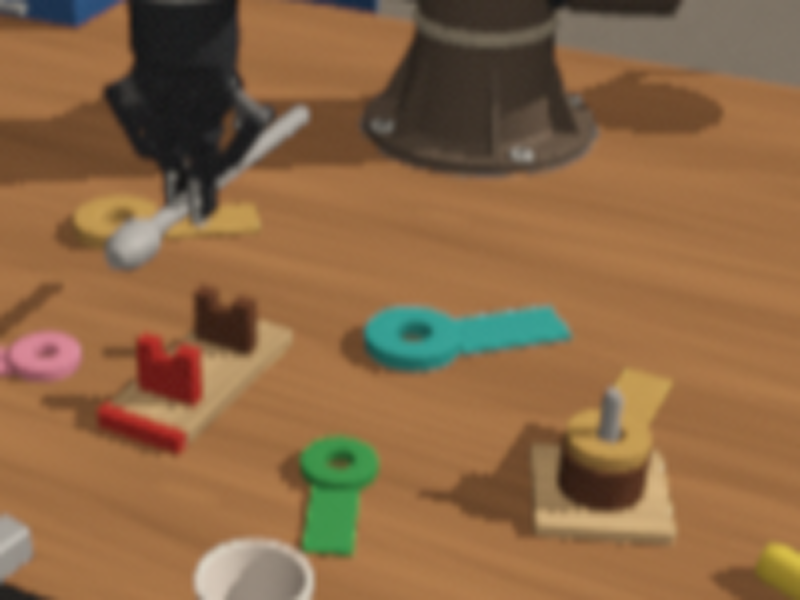

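The mandrel is level over the cradle with its ball at (136,245), as predicted, on the red side. The wrench is still seated on the post at (610,440).

```bash
python3 -c "
from workcell import manip
print(manip.hand_in())"
```

```text
the job is handed in; nothing more can be done
None
```

The wrench hangs flat on the post seat and is released; the mandrel is held still and level about 10 cm above the fork tops, over the middle of the cradle with its ball end towards the red end, and I handed the job in at about 14.8 s of the 54 s allowed (no verdict was returned).

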